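Fit a burnishing head to the edge-burnishing machine

TASK

Fit the grooved wooden burnishing head to the spindle machine: lay the steel spacer ring flat on the shoulder of the hub, around its nose, and let go of it, then take the grooved head out of the wooden block and push its keyed shaft down into the hub, turning it until the key slips into the keyway. Keep pushing against the spring in the hub until the head's flange is seated firmly on the ring, and finish while still holding the head and pressing it home, so that I can tighten the locking screw. Leave the other head and the tools where they are.

Things in the scene. Friction and masses are not known exactly. Their poses are not given: they have to be found in the camera images.
- machine: Burnishing machine fixed on the bench: grey box 240 x 220 mm with a flat aluminium plate on top, 100 mm above the bench. A bright steel hub stands up through its middle: a round shoulder 56 mm in diameter, 15 mm above the plate, and on it a nose 34 mm in diameter, 8 mm taller. Origin on the hub's axis at bench height, z up.
- hub_nose (a point): Point on the hub's axis in the plane of the nose's top (123 mm above the bench). In the nose an upright bore 22 mm in diameter, over 45 mm deep, with one keyway 8 mm wide out to 14.5 mm from the axis, over the full depth. z up, x from the axis to the keyway, which points within 0.9 rad of straight away from the robot. The hub turns only stiffly (0.35 N m).
- ejector (a joint): Spring-loaded kick-out pin at the bottom of the bore: 0 when up (its top 34 mm below the top of the nose), grows in m as the shaft pushes it down; 6 N at first, 10 N at 8 mm. It is 8 mm down when the head is seated on the ring, and lifts the head again when that is not pressed.
- spacer: Plain steel spacer ring lying flat on the bench to one side of the machine: outside diameter 54 mm, hole 38 mm, 12 mm tall, 0.11 kg. Origin in the centre of its underside, z up. It goes over the nose (2 mm of play all round) onto the shoulder, and then stands 4 mm proud of the nose.
- head: Head with the GROOVED wooden body, 46 mm in diameter, standing shaft down in a hole of the wooden block. Origin on the axis at the underside of its steel flange (50 mm in diameter, 6 mm thick), which finally sits on the ring; z up, x towards the key. Above the origin: grooves up to 31 mm, a plain band 44 mm in diameter from 36 to 62 mm (grip here), top at 66 mm. 0.26 kg.
- head_tip (a point): Lower end of the grooved head's steel shaft, on its axis; axes as the head's. The shaft is 20 mm in diameter, 46 mm long, its last 5 mm tapered. The key, 6 mm wide, outer face 13 mm from the axis, starts 20 mm above this tip and runs up to the flange; the part below it enters the bore at any angle. At the start the key points within 0.75 rad of straight away from the robot.
- rack: Wooden block 210 x 90 x 55 mm, fixed on the bench on the other side of the machine from the ring; two holes 30 mm in diameter and 49 mm deep, 50 mm either side of its centre along its x axis, each holding a head whose flange rests on the block. Origin in the centre of its underside.
- cone_head: The other head, in the other hole of the block: smooth tapering wood without grooves, 46 mm to 24 mm in diameter, top 62 mm above the flange's underside; same flange and shaft. Leave it alone. Origin as for the grooved head.
- mallet: Mallet with a black 62 mm head, lying on the bench; its 190 mm handle points along its y axis. Origin on the bench under the middle of the head. Leave it alone.
- awl: Awl with a wooden handle, 130 mm long, 28 mm tall, lying along its x axis. Leave it alone.
- dye: Small dye bottle, 42 mm in diameter, 85 mm tall. Leave it alone.
- tin: Flat round tin, 80 mm in diameter, 28 mm tall. Leave it alone.
- thread: Reel of thread, 50 mm in diameter, 50 mm tall. Leave it alone.
- beveller: Edge beveller with a wooden handle, 145 mm long, 22 mm tall, lying along its x axis. Leave it alone.

How it is judged:
On the way, in this order (a step that is already met when the one before it is completed fails the run):
1. the spacer ring lies flat on the hub's shoulder, around the nose, and has been let go (horizontal distance between spacer and hub_nose below 0.004 m and z of spacer in the frame of hub_nose between -0.01 and -0.0065 m and angle between spacer's own z axis and vertical below 0.06 rad and contact force between the fingers and spacer below 0.05 N and linear speed of spacer below 0.02 m/s), for 0.2 s.
2. the grooved head's shaft is in the hub and its key has slipped into the keyway, with the ring still in place (horizontal distance between each of spacer, head and hub_nose below 0.004 m and z of spacer in the frame of hub_nose between -0.01 and -0.0065 m and angle between spacer's own z axis and vertical below 0.06 rad and angle between the x axis of head and the x axis of hub_nose, either way round below 0.3 rad and angle between head's own z axis and vertical below 0.07 rad and z of head in the frame of hub_nose below 0.021 m), for 0.1 s.
At the end, for the whole second after the job is handed in: Ring flat on the hub's shoulder round the nose, not touched by the fingers; grooved head upright in the hub, key in the keyway, flange within 2 mm of seated on the ring (pin down over 6 mm), pressing the ring with over 1.5 N, at rest, still held in the fingers (over 2 N) (horizontal distance between each of spacer, head and hub_nose below 0.004 m and z of spacer in the frame of hub_nose between -0.01 and -0.0065 m and angle between spacer's own z axis and vertical below 0.06 rad and angle between the x axis of head and the x axis of hub_nose, either way round below 0.3 rad and angle between head's own z axis and vertical below 0.07 rad and z of head in the frame of hub_nose below 0.006 m and value of joint ejector above 0.006 m and contact force between head and spacer above 1.5 N and contact force between the fingers and head above 2 N and contact force between the fingers and spacer below 0.05 N and linear speed of head below 0.01 m/s); the arm keeps its last pose, push and grip.
It fails at once if the other head is disturbed (moved more than 15 mm) (distance of cone_head from where it was at the start of the episode above 0.015 m).
It fails at once if the mallet or another tool, bottle, tin or reel is pushed away (more than 40 mm) (distance of any of mallet, awl, dye, tin, thread, beveller from where it was at the start of the episode above 0.04 m).
It also fails if it takes over 58 s, if anything falls off the work surface, if the arm or the gripper's body presses on something with over 40 N, if the wrist force passes 120 N, or if a joint passes its speed limit or range.

ROBOT

A 6-joint arm with a two-finger parallel gripper is mounted at the origin on the work surface. World frame = base frame: x ahead of the robot, y to its left, z up, the work surface at z = 0. Lengths are in m, angles in rad, forces in N, time in s.
With the tool pointing down it reaches from about 0.225 to 0.875 m from the base axis. Payload 3.4 kg.
Tool frame: the origin (TCP) lies at the very end of the fingers, on their centre line; the grasp point (between the pads) lies 19 mm behind it; z points along the fingers, y is the line along which they close (so a half turn about z gives the same grasp; the last joint's range is limited). The gripper opens to 85 mm and grips with 20 to 120 N. Pads are 22 mm wide; open, the fingers measure 114 mm over their backs; the gripper's body (76 mm by 85 mm) begins 54 mm behind the grasp point. The pads swing forward as they close: fully open they stand 13 mm farther back than shut.
Start: joints at [-1.339, 0.276, 1.505, -0, 1.361, -0.121], TCP at [0.199, -0.54, 0.231] pointing down, gripper open.
Joint ranges: [-2.89, 2.89], [-0.75, 2.08], [0.22, 2.7], [-1.18, 4.32], [0.11, 2.71], [-2.7, 2.7]. Speed limits (rad/s): [2.57, 2.57, 3.14, 3.14, 3.14, 3.14].

INTERFACE

Orientations are given as a unit quaternion [w, x, y, z].
In Python, from rig import get_state, optics, sign_off gives the robot as it stands.
- The arm moves only by the tool send_rows, never from a script. Its argument "increments" is a list of rows, each an object with "gripper": the gripper's target within -1 to 1 (shut at 1, half-way at 0, fully open at -1); "linear": the shift along the world's x, y, z in m, a list of three; "delta_rot": the turn, a rotation vector about the world's x, y, z in rad, a list of three. In form: [{"gripper": gripper, "linear": [dx, dy, dz], "delta_rot": [rx, ry, rz]}, ...]. A call has 1 to 8 rows; each row is the pose to reach, as a shift and turn from the pose commanded when the call began; what a row does not reach only later rows make up. A row lasts 1/10 s, in which the tool goes at most 50 mm and 8.59 degrees, less where a joint would pass 70% of its speed; a pose out of reach is approached as far as the arm can. A call with a gripper value outside its range is refused whole. The fingers move at their own pace and stop on an object; "newtons" is the grip in N (left out, the last holds). Time passes only in rows, so rows that repeat a pose let the fingers close. It gives the time, the measured TCP pose, the force, the opening and the grip force at its end, in the units of the state.
- get_state(): the state, without advancing time (a new reading comes with each control period).
- optics.get_image(name): name is "scene" or "side" or "wrist"; returns a dict with "pixels" (480x640x3 uint8, blue, green, red), "K" (3x3 intrinsics, pixels), "rvec" (rotation vector, rad) and "tvec" (3), from world to camera coordinates, as OpenCV has them; the wrist camera has in their place "T_tool_cam" (4x4, takes a point from camera to tool coordinates, whose origin is the TCP and whose axes are the flange's). Camera axes: x right, y down, z forward; pixel columns grow to the right and rows downward; lengths in m; the calibration is good to about 2 mm. A picture is of the moment at which its call begins: read the wrist's pose just before it. There is no depth.
- sign_off(): hands the job in; it is judged then, once.
The state is a dict: "clock": time; "qpos": joint angles; "qd": joint speeds; "effort": joint torques, N m; "position": TCP position; "ee_rot": TCP orientation; "contact_force": force on the tool from outside, world axes, zero at the start; "moment": the same for the moment, N m; "width": finger opening in m; "gripper_force": force on a finger pad.
Only numpy, scipy, OpenCV 4.12 (cv2) and the standard library are available. Lean on these libraries where they do the work, as an engineer would, in place of code of your own. Each camera call takes 0.05 s, during which the arm holds its last target. There are 200 camera calls.

## Working session

There is one attempt and no reset: what is moved stays moved. The work goes in short steps, Python scripts to look and compute and a tool call to move; the robot and the scene stay as the last step left them, time stands still between calls to the robot, and variables do not carry over. Pictures are saved under pics/ and viewed, at most 10 in all, crops included, and the job is handed in when it is done.

Besides the shell and the picture viewer there is one more tool, called after ">>>" in YAML: its name, and indented under it one key for each argument. send_rows: Moves the arm, as the interface text tells. Its arguments: {"type":"object","properties":{"increments":{"type":"array"},"newtons":{"type":"number"}},"required":["increments"]}

```bash
mkdir -p pics
cat > h.py <<'E'
import numpy as np, cv2
from rig import get_state, optics, sign_off
from scipy.spatial.transform import Rotation as R
def cam(name):
    s=get_state(); im=optics.get_image(name); K=np.array(im["K"],float)
    if name=="wrist":
        q=s["ee_rot"]; T=np.eye(4); T[:3,:3]=R.from_quat([q[1],q[2],q[3],q[0]]).as_matrix(); T[:3,3]=s["position"]
        M=T@np.array(im["T_tool_cam"])
    else:
        M=np.eye(4); r=cv2.Rodrigues(np.array(im["rvec"],float))[0]; M[:3,:3]=r.T; M[:3,3]=-r.T@np.array(im["tvec"],float).ravel()
    return im["pixels"],K,M
def ray(K,M,uv,z):
    d=M[:3,:3]@np.linalg.solve(K,[uv[0],uv[1],1.]); o=M[:3,3]
    return o+d*(z-o[2])/d[2]
def proj(K,M,p):
    c=M[:3,:3].T@(np.array(p)-M[:3,3]); c=K@c; return c[:2]/c[2]
E
python3 - <<'E'
from h import *
for n in("scene","side","wrist"):
    p,K,M=cam(n); cv2.imwrite(f"pics/{n}0.png",p); np.savez(f"{n}0.npz",K=K,M=M); print(n,M.round(3).tolist(),K[0,0])
print(get_state())
E
```

```text
scene [[0.866, 0.366, -0.342, 1.049], [0.501, -0.652, 0.569, -0.836], [-0.015, -0.664, -0.748, 1.218], [0.0, 0.0, 0.0, 1.0]] 595.5592404619606
side [[-0.746, -0.385, 0.543, -0.404], [-0.666, 0.418, -0.618, 1.087], [0.011, -0.823, -0.568, 1.076], [0.0, 0.0, 0.0, 1.0]] 606.6848385538531
wrist [[0.345, -0.904, -0.253, 0.262], [-0.939, -0.333, -0.091, -0.516], [-0.001, 0.269, -0.963, 0.373], [0.0, 0.0, 0.0, 1.0]] 427.4090641405012
{'clock': 0.15, 'qpos': array([-1.33898114e+00,  2.76446423e-01,  1.50582873e+00,  1.71819765e-05,
        1.36072908e+00, -1.21018445e-01]), 'qd': array([ 0.00111247, -0.00112958, -0.00242351,  0.0011061 , -0.00099448,
        0.00078346]), 'effort': array([ 1.92887172e-03, -4.17143011e+01, -2.46033239e+01, -8.96118252e-06,
        7.63166870e-03,  6.64885150e-06]), 'position': array([ 0.19859476, -0.53919203,  0.23064574]), 'ee_rot': array([-7.05171698e-04,  9.84478942e-01,  1.75501325e-01, -3.06916029e-05]), 'contact_force': array([ 0.5640026 ,  0.86639967, -0.69752131]), 'moment': array([ 0.04257222, -0.02103759,  0.00628333]), 'gripper_force': 0.0, 'width': 0.08568554789044325}
```

View pics/scene0.png

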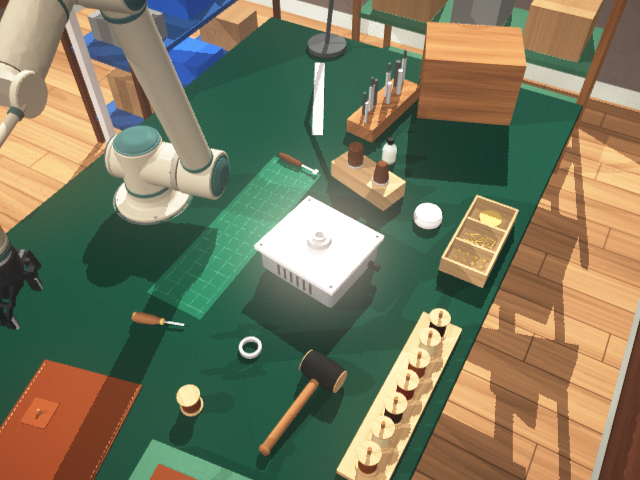

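View pics/side0.png

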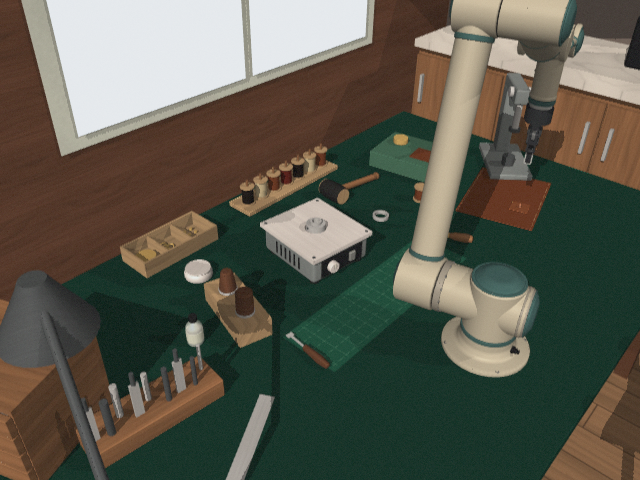

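Scene: ring at about (250,347), hub (319,238), heads (356,155) and (381,172). Side: heads (227,282) and (244,302), ring (380,216). It isn't clear yet which head is grooved.

Run:
```python
from h import *
d=np.load("scene0.npz");e=np.load("side0.npz")
for n,a,b,z in(("ring",(250,347),(380.5,215.5),.006),("hub",(319,235),(316,222),.123),("hA",(356,148),(227,270),.121),("hB",(381,163),(244.5,290),.121),("tin",(427,215),(198,271),.015),("dye",(390,143),(194,320),.08),("reel",(190,400),(419,193),.025)):
    print(n,ray(d["K"],d["M"],a,z).round(3),ray(e["K"],e["M"],b,z).round(3))
a=cv2.imread("pics/scene0.png");b=cv2.imread("pics/side0.png")
c=cv2.resize(a[125:215,320:420],None,fx=4,fy=4,interpolation=cv2.INTER_CUBIC)
f=cv2.resize(b[255:345,190:290],None,fx=4,fy=4,interpolation=cv2.INTER_CUBIC)
cv2.imwrite("pics/c1.png",np.hstack([c,f]))
```

```text
ring [ 0.536 -0.287  0.006] [ 0.537 -0.288  0.006]
hub [0.556 0.007 0.123] [0.548 0.015 0.123]
hA [0.483 0.346 0.121] [0.569 0.329 0.121]
hB [0.572 0.323 0.121] [0.478 0.353 0.121]
tin [0.732 0.301 0.015] [0.734 0.303 0.015]
dye [0.539 0.459 0.08 ] [0.523 0.478 0.08 ]
reel [ 0.506 -0.469  0.025] [ 0.509 -0.464  0.025]
```

View pics/c1.png

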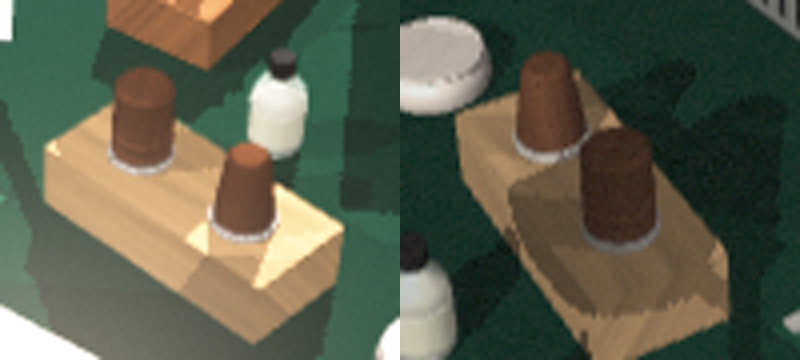

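The grooved head is the one nearer the robot, at about (0.482, 0.350). The cone head is at (0.572, 0.325). Moving above the ring.

>>> send_rows:
  increments:
    - {"gripper": -1,"linear": [0.04,0.03,-0.01],"delta_rot": [0,0,0]}
    - {"gripper": -1,"linear": [0.08,0.06,-0.02],"delta_rot": [0,0,0]}
    - {"gripper": -1,"linear": [0.12,0.09,-0.03],"delta_rot": [0,0,0]}
    - {"gripper": -1,"linear": [0.16,0.12,-0.04],"delta_rot": [0,0,0]}
    - {"gripper": -1,"linear": [0.2,0.15,-0.05],"delta_rot": [0,0,0]}
    - {"gripper": -1,"linear": [0.24,0.18,-0.06],"delta_rot": [0,0,0]}
    - {"gripper": -1,"linear": [0.28,0.21,-0.07],"delta_rot": [0,0,0]}
    - {"gripper": -1,"linear": [0.315,0.235,-0.075],"delta_rot": [0,0,0]}

```text
clock: 0.95
position: [0.5144, -0.3029, 0.1554]
ee_rot: [-0.0, 0.984, 0.176, -0.001]
contact_force: [0.2, -0.6, -0.7]
width: 0.0854
gripper_force: 0.0
```

>>> send_rows:
  increments:
    - {"gripper": -1,"linear": [0.023,0.016,-0.01],"delta_rot": [0,0,0]}
    - {"gripper": -1,"linear": [0.023,0.016,-0.02],"delta_rot": [0,0,0]}
    - {"gripper": -1,"linear": [0.023,0.016,-0.02],"delta_rot": [0,0,0]}
    - {"gripper": -1,"linear": [0.023,0.016,-0.02],"delta_rot": [0,0,0]}

```text
clock: 1.35
position: [0.5354, -0.2892, 0.136]
ee_rot: [-0.0, 0.985, 0.175, -0.001]
contact_force: [0.2, -0.2, 0.7]
width: 0.0855
gripper_force: 0.0
```

```bash
cat > ring.py <<'E'
from h import *
import sys
p,K,M=cam("wrist"); cv2.imwrite("pics/w1.png",p); np.savez("w1.npz",K=K,M=M)
s=get_state(); print(s["position"],s["ee_rot"],s["clock"])
hsv=cv2.cvtColor(p,cv2.COLOR_BGR2HSV); m=((hsv[...,1]<70)&(hsv[...,2]>110)).astype(np.uint8)
cs,_=cv2.findContours(m,cv2.RETR_EXTERNAL,cv2.CHAIN_APPROX_NONE)
for c in cs:
    if cv2.contourArea(c)>1500:
        e=cv2.fitEllipse(c); print(e, [ray(K,M,e[0],z)[:2].round(4) for z in(0.006,0.012)])
E
python3 ring.py
```

```text
[ 0.53560783 -0.28964328  0.13652982] [ 1.52333258e-04  9.84594822e-01  1.74851219e-01 -2.54459936e-04] 1.4
((589.330322265625, 364.8682861328125), (39.14374542236328, 69.86026763916016), 106.42768096923828) [array([ 0.5019, -0.5066]), array([ 0.5041, -0.5013])]
((319.85345458984375, 217.73594665527344), (83.81754302978516, 85.00122833251953), 103.70591735839844) [array([ 0.5375, -0.2864]), array([ 0.5389, -0.2859])]
((13.352958679199219, 46.50787353515625), (33.37085723876953, 134.89016723632812), 9.61786937713623) [array([ 0.5727, -0.0816]), array([ 0.5733, -0.0856])]
```

View pics/w1.png

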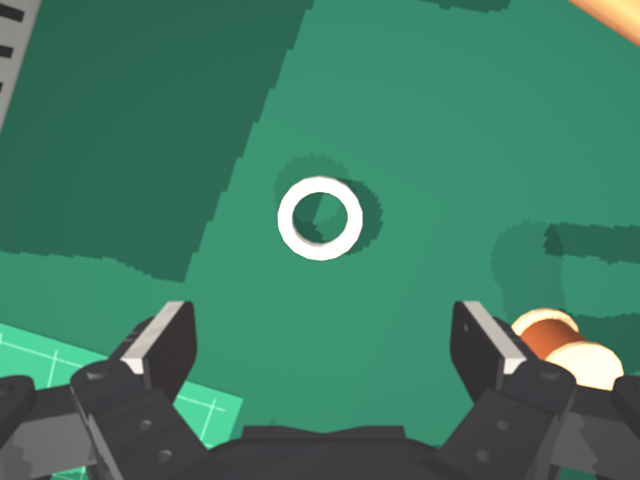

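The ring shows at (320,218), centre about (0.538, -0.286), which agrees with the scene estimate. Descending to grip it.

>>> send_rows:
  increments:
    - {"gripper": -1,"linear": [0.0024,0.0036,-0.045],"delta_rot": [0,0,0]}
    - {"gripper": -1,"linear": [0.0024,0.0036,-0.09],"delta_rot": [0,0,0]}
    - {"gripper": -1,"linear": [0.0024,0.0036,-0.12],"delta_rot": [0,0,0]}
    - {"gripper": -1,"linear": [0.0024,0.0036,-0.134],"delta_rot": [0,0,0]}
    - {"gripper": -1,"linear": [0.0024,0.0036,-0.134],"delta_rot": [0,0,0]}
    - {"gripper": -1,"linear": [0.0024,0.0036,-0.134],"delta_rot": [0,0,0]}
  newtons: 40

```text
clock: 2.0
position: [0.5397, -0.2864, 0.0038]
ee_rot: [0.001, 0.985, 0.175, 0.001]
contact_force: [0.4, -0.5, 1.0]
width: 0.0855
gripper_force: 0.0
```

>>> send_rows:
  increments:
    - {"gripper": 1,"linear": [0,0,0],"delta_rot": [0,0,0]}
    - {"gripper": 1,"linear": [0,0,0],"delta_rot": [0,0,0]}
    - {"gripper": 1,"linear": [0,0,0],"delta_rot": [0,0,0]}
    - {"gripper": 1,"linear": [0,0,0],"delta_rot": [0,0,0]}
    - {"gripper": 1,"linear": [0,0,0],"delta_rot": [0,0,0]}
    - {"gripper": 1,"linear": [0,0,0],"delta_rot": [0,0,0]}

```text
clock: 2.6
position: [0.5398, -0.2857, 0.0045]
ee_rot: [0.001, 0.984, 0.175, 0.001]
contact_force: [-1.2, -0.0, 6.7]
width: 0.0511
gripper_force: 40.4
```

>>> send_rows:
  increments:
    - {"gripper": 1,"linear": [0,0,0.02],"delta_rot": [0,0,0]}
    - {"gripper": 1,"linear": [0,0,0.06],"delta_rot": [0,0,0]}
    - {"gripper": 1,"linear": [0,0,0.11],"delta_rot": [0,0,0]}
    - {"gripper": 1,"linear": [0,0,0.16],"delta_rot": [0,0,0]}
    - {"gripper": 1,"linear": [0,0,0.19],"delta_rot": [0,0,0]}
    - {"gripper": 1,"linear": [0,0,0.19],"delta_rot": [0,0,0]}

```text
clock: 3.2
position: [0.5417, -0.2868, 0.1989]
ee_rot: [0.004, 0.984, 0.176, 0.004]
contact_force: [0.5, 0.0, -1.1]
width: 0.0507
gripper_force: 42.4
```

>>> send_rows:
  increments:
    - {"gripper": 1,"linear": [0,0.045,0],"delta_rot": [0,0,0]}
    - {"gripper": 1,"linear": [0,0.09,0],"delta_rot": [0,0,0]}
    - {"gripper": 1,"linear": [0,0.135,0],"delta_rot": [0,0,0]}
    - {"gripper": 1,"linear": [0,0.18,0],"delta_rot": [0,0,0]}
    - {"gripper": 1,"linear": [0,0.22,0],"delta_rot": [0,0,0]}
    - {"gripper": 1,"linear": [0,0.24,0],"delta_rot": [0,0,0]}
    - {"gripper": 1,"linear": [0,0.24,0],"delta_rot": [0,0,0]}
    - {"gripper": 1,"linear": [0,0.24,0],"delta_rot": [0,0,0]}

```text
clock: 4.0
position: [0.5383, -0.045, 0.1916]
ee_rot: [0.0, 0.984, 0.176, -0.001]
contact_force: [-0.2, 0.1, -0.7]
width: 0.0509
gripper_force: 42.4
```

Run:
```python
from h import *
p,K,M=cam("wrist"); cv2.imwrite("pics/w2.png",p); np.savez("w2.npz",K=K,M=M)
s=get_state(); print(s["position"],s["ee_rot"],s["clock"],s["width"],M[:3,3]-s["position"])
print(proj(K,M,s["position"]),proj(K,M,s["position"]+[0,0,.005]))
```

```text
[ 0.53856988 -0.04565787  0.19177636] [ 2.80682717e-04  9.84458983e-01  1.75613594e-01 -5.44939851e-04] 4.05 0.05068072919300326 [0.06367027 0.02409832 0.14183313]
[324.4222016  309.26636752] [324.47301566 315.51993199]
```

View pics/w2.png

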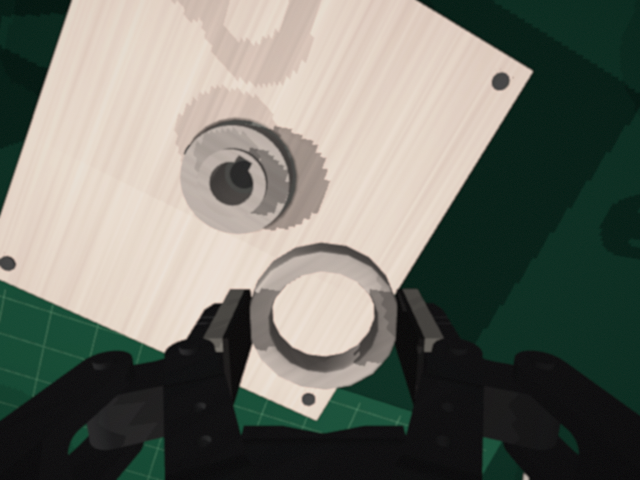

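The picture shows the ring centred between the pads at about (324,317), and the hub nose at about (232,180) with the keyway toward (242,166). I'll take a closer look at the hub.

Run:
```python
from h import *
a=cv2.imread("pics/w2.png"); c=a[115:240,170:300]
c=cv2.createCLAHE(2,(4,4)).apply(cv2.cvtColor(c,cv2.COLOR_BGR2GRAY))
c=cv2.cvtColor(cv2.resize(c,None,fx=4.6,fy=4.6,interpolation=cv2.INTER_CUBIC),cv2.COLOR_GRAY2BGR)
d=np.load("w2.npz");K,M=d["K"],d["M"]
for z,u in((.123,(231,181)),):
    print(ray(K,M,u,z))
h=ray(K,M,(231,181),.123); t=np.linspace(0,2*np.pi,90)
for r,z in((.017,.123),(.011,.123),(.028,.115)):
    P=np.array([(proj(K,M,[h[0]+r*np.cos(x),h[1]+r*np.sin(x),z])-[170,115])*4.6 for x in t]).astype(np.int32)
    cv2.polylines(c,[P],True,(0,0,255),1)
for a in(0,.9,-.9):
    q=(proj(K,M,[h[0]+.0145*np.cos(a),h[1]+.0145*np.sin(a),.123])-[170,115])*4.6; cv2.circle(c,tuple(q.astype(int).tolist()),4,(0,255,0),-1)
cv2.imwrite("pics/c2.png",c)
```

```text
[0.55669754 0.01004405 0.123     ]
```

View pics/c2.png

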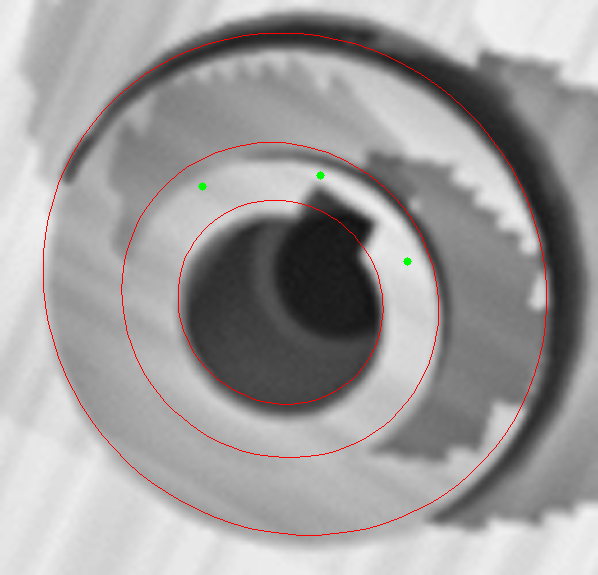

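Run:
```python
from h import *
d=np.load("w2.npz");K,M=d["K"],d["M"]
h=ray(K,M,(231.7,183.3),.123); k=ray(K,M,(170+346/4.6,115+212/4.6),.123)
print(h,k-h,np.arctan2(*(k-h)[1::-1]),np.hypot(*(k-h)[:2]))
t=M[:3,3]-np.array([.0636702,.02409832,.14183313]); dxy=h-t; print(dxy, h-(t))
for r in(.027,.019):
  print([proj(K,M,t+[r*np.cos(x),r*np.sin(x),.008]).round(0).tolist() for x in np.arange(8)*np.pi/4+.35])
```

```text
[0.55572212 0.00938552 0.123     ] [ 0.01273016 -0.00300843  0.        ] -0.23206570371296179 0.013080811610385963
[ 0.01715217  0.05504339 -0.06877636] [ 0.01715217  0.05504339 -0.06877636]
[[325.0, 245.0], [267.0, 267.0], [246.0, 319.0], [271.0, 368.0], [324.0, 387.0], [378.0, 368.0], [403.0, 320.0], [382.0, 267.0]]
[[325.0, 268.0], [285.0, 283.0], [269.0, 319.0], [286.0, 354.0], [324.0, 368.0], [362.0, 354.0], [380.0, 320.0], [365.0, 283.0]]
```

Run:
```python
from h import *
from scipy.ndimage import map_coordinates, gaussian_filter
d=np.load("w2.npz");K,M=d["K"],d["M"]
g=gaussian_filter(cv2.cvtColor(cv2.imread("pics/w2.png"),cv2.COLOR_BGR2GRAY).astype(float),.8)
t=M[:3,3]-np.array([.0636702,.02409832,.14183313]); ax=R.from_quat([.98446,.1756,0,0]).as_matrix()
th=np.linspace(0,2*np.pi,120,endpoint=False)
def score(p):
    s=0
    for r,z in((.027,0),(.019,0),(.027,-.012),(.019,-.012)):
        th_=th if z==0 else th[np.cos(th)>.2] if r>.02 else th[np.cos(th)<-.2]
        th_=th_[abs(np.sin(th_))<.85]
        def pts(r):
            L=np.array([p[0]+r*np.cos(th_),p[1]+r*np.sin(th_),-(p[2]+z)+0*th_]);W=(ax@L).T+t
            c=K@(M[:3,:3].T@(W-M[:3,3]).T); return map_coordinates(g,[c[1]/c[2],c[0]/c[2]],order=1)
        s+=np.abs(pts(r+.0005)-pts(r-.0005)).mean()
    return s
B=[]
for z in np.arange(-.004,.0121,.001):
    b=max((score((x,y,z)),x,y) for x in np.arange(-.005,.0051,.0005) for y in np.arange(-.003,.0031,.0005)); print(round(z,3),np.round(b,4))
```

```text
-0.004 [ 8.80351e+01 -3.00000e-03 -5.00000e-04]
-0.003 [ 7.84421e+01 -2.50000e-03 -5.00000e-04]
-0.002 [ 8.47087e+01 -5.00000e-03 -5.00000e-04]
-0.001 [ 1.072538e+02 -5.000000e-03 -5.000000e-04]
0.0 [ 1.289343e+02 -5.000000e-03 -5.000000e-04]
0.001 [ 1.487848e+02 -5.000000e-03 -5.000000e-04]
0.002 [ 1.680206e+02 -5.000000e-03 -5.000000e-04]
0.003 [ 1.902017e+02 -4.500000e-03 -5.000000e-04]
0.004 [ 2.0609e+02 -4.5000e-03 -5.0000e-04]
0.005 [ 2.251228e+02 -4.000000e-03 -5.000000e-04]
0.006 [ 2.321385e+02 -3.500000e-03 -5.000000e-04]
0.007 [ 2.260957e+02 -3.000000e-03 -5.000000e-04]
0.008 [ 2.105147e+02 -2.500000e-03 -5.000000e-04]
0.009 [ 1.870668e+02 -2.000000e-03 -5.000000e-04]
0.01 [ 1.620294e+02 -1.500000e-03 -5.000000e-04]
0.011 [ 1.462647e+02 -5.000000e-04 -5.000000e-04]
0.012 [ 1.413189e+02 -0.000000e+00 -5.000000e-04]
```

>>> send_rows:
  increments:
    - {"gripper": 1,"linear": [0.0206,0.03,0],"delta_rot": [0,0,0]}
    - {"gripper": 1,"linear": [0.0206,0.0558,0],"delta_rot": [0,0,0]}
    - {"gripper": 1,"linear": [0.0206,0.0558,-0.03],"delta_rot": [0,0,0]}
    - {"gripper": 1,"linear": [0.0206,0.0558,-0.055],"delta_rot": [0,0,0]}
    - {"gripper": 1,"linear": [0.0206,0.0558,-0.055],"delta_rot": [0,0,0]}
    - {"gripper": 1,"linear": [0.0206,0.0558,-0.055],"delta_rot": [0,0,0]}

```text
clock: 4.65
position: [0.5596, 0.0095, 0.1372]
ee_rot: [0.0, 0.985, 0.175, -0.0]
contact_force: [-0.2, -0.1, -0.8]
width: 0.0506
gripper_force: 42.4
```

>>> send_rows:
  increments:
    - {"gripper": 1,"linear": [0,0,-0.004],"delta_rot": [0,0,0]}
    - {"gripper": 1,"linear": [0,0,-0.008],"delta_rot": [0,0,0]}
    - {"gripper": 1,"linear": [0,0,-0.012],"delta_rot": [0,0,0]}
    - {"gripper": 1,"linear": [0,0,-0.012],"delta_rot": [0,0,0]}
    - {"gripper": 1,"linear": [0,0,-0.012],"delta_rot": [0,0,0]}

```text
clock: 5.15
position: [0.5595, 0.0107, 0.1254]
ee_rot: [0.0, 0.984, 0.176, 0.0]
contact_force: [-0.5, -0.4, -0.9]
width: 0.0507
gripper_force: 42.4
```

>>> send_rows:
  increments:
    - {"gripper": 1,"linear": [0,0,-0.003],"delta_rot": [0,0,0]}
    - {"gripper": 1,"linear": [0,0,-0.005],"delta_rot": [0,0,0]}
    - {"gripper": 1,"linear": [0,0,-0.006],"delta_rot": [0,0,0]}
    - {"gripper": 1,"linear": [0,0,-0.006],"delta_rot": [0,0,0]}

```text
clock: 5.55
position: [0.5594, 0.0107, 0.1196]
ee_rot: [0.0, 0.984, 0.176, -0.0]
contact_force: [-1.7, 0.1, 2.4]
width: 0.0508
gripper_force: 42.8
```

>>> send_rows:
  increments:
    - {"gripper": 0.1,"linear": [0,0,0],"delta_rot": [0,0,0]}
    - {"gripper": -0.5,"linear": [0,0,0],"delta_rot": [0,0,0]}
    - {"gripper": -1,"linear": [0,0,0],"delta_rot": [0,0,0]}
    - {"gripper": -1,"linear": [0,0,0],"delta_rot": [0,0,0]}
    - {"gripper": -1,"linear": [0,0,0],"delta_rot": [0,0,0]}
    - {"gripper": -1,"linear": [0,0,0.03],"delta_rot": [0,0,0]}
    - {"gripper": -1,"linear": [0,0,0.07],"delta_rot": [0,0,0]}

```text
clock: 6.25
position: [0.5578, 0.0108, 0.1879]
ee_rot: [-0.001, 0.984, 0.175, -0.003]
contact_force: [0.7, 0.3, 0.4]
width: 0.0854
gripper_force: 0.0
```

>>> send_rows:
  increments:
    - {"gripper": -1,"linear": [0,0,0.03],"delta_rot": [0,0,0]}
    - {"gripper": -1,"linear": [0,0,0.03],"delta_rot": [0,0,0]}
    - {"gripper": -1,"linear": [0,0,0.03],"delta_rot": [0,0,0]}

```text
clock: 6.55
position: [0.5597, 0.0106, 0.2199]
ee_rot: [0.0, 0.984, 0.176, 0.001]
contact_force: [-0.3, -0.2, -0.6]
width: 0.0855
gripper_force: 0.0
```

Run:
```python
from h import *
s=get_state();print(s["position"],s["clock"])
p,K,M=cam("wrist"); cv2.imwrite("pics/w3f.png",p); np.savez("w3.npz",K=K,M=M)
c=proj(K,M,[.5557,.0094,.123]); x,y=(c-65).astype(int); x=max(x,0);y=max(y,0);print(c,x,y)
o=cv2.resize(p[y:y+130,x:x+130],None,fx=4.5,fy=4.5,interpolation=cv2.INTER_CUBIC)
t=np.linspace(0,2*np.pi,90)
for r,z in((.011,.123),(.027,.127),(.019,.127)):
    P=np.array([(proj(K,M,[.5557+r*np.cos(a),.0094+r*np.sin(a),z])-[x,y])*4.5 for a in t]).astype(np.int32)
    cv2.polylines(o,[P],True,(0,0,255),1)
cv2.imwrite("pics/c3.png",o)
```

```text
[0.55970217 0.01064916 0.219854  ] 6.55
[322.17115476 243.24609738] 257 178
```

View pics/c3.png

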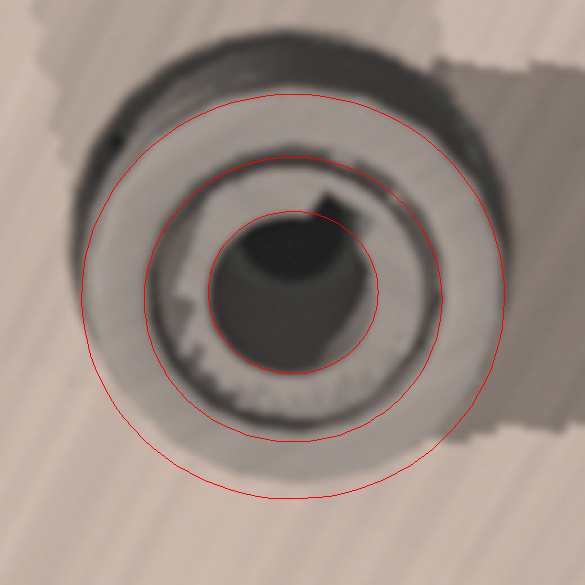

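The ring sits flat around the nose, about 1 mm off centre, which is within its play. The bore fits the hub estimate of (0.5557, 0.0094). Moving to the grooved head.

>>> send_rows:
  increments:
    - {"gripper": -1,"linear": [-0.01,0.045,0],"delta_rot": [0,0,0]}
    - {"gripper": -1,"linear": [-0.02,0.09,0],"delta_rot": [0,0,0]}
    - {"gripper": -1,"linear": [-0.03,0.135,0],"delta_rot": [0,0,0]}
    - {"gripper": -1,"linear": [-0.04,0.18,0],"delta_rot": [0,0,0]}
    - {"gripper": -1,"linear": [-0.05,0.225,0],"delta_rot": [0,0,0]}
    - {"gripper": -1,"linear": [-0.06,0.27,0],"delta_rot": [0,0,0]}
    - {"gripper": -1,"linear": [-0.07,0.31,0],"delta_rot": [0,0,0]}
    - {"gripper": -1,"linear": [-0.078,0.34,0],"delta_rot": [0,0,0]}

```text
clock: 7.4
position: [0.4796, 0.3527, 0.2172]
ee_rot: [0.0, 0.984, 0.176, -0.002]
contact_force: [0.1, -0.1, 0.1]
width: 0.0852
gripper_force: 0.0
```

>>> send_rows:
  increments:
    - {"gripper": -1,"linear": [0,0,0],"delta_rot": [0,0,0]}
    - {"gripper": -1,"linear": [0,0,0],"delta_rot": [0,0,0]}
    - {"gripper": -1,"linear": [0,0,0],"delta_rot": [0,0,0]}

```text
clock: 7.7
position: [0.4813, 0.3494, 0.2182]
ee_rot: [0.001, 0.985, 0.175, -0.001]
contact_force: [-0.8, 0.4, -0.4]
width: 0.0854
gripper_force: 0.0
```

Run:
```python
from h import *
s=get_state();print(s["position"],s["clock"],s["qpos"].round(2))
p,K,M=cam("wrist"); cv2.imwrite("pics/w4.png",p); np.savez("w4.npz",K=K,M=M)
print(proj(K,M,[.482,.35,.121]))
```

```text
[0.48131468 0.34941235 0.21824043] 7.7 [ 0.51  0.31  1.48 -0.    1.35  1.73]
[321.89566404 234.20197038]
```

View pics/w4.png

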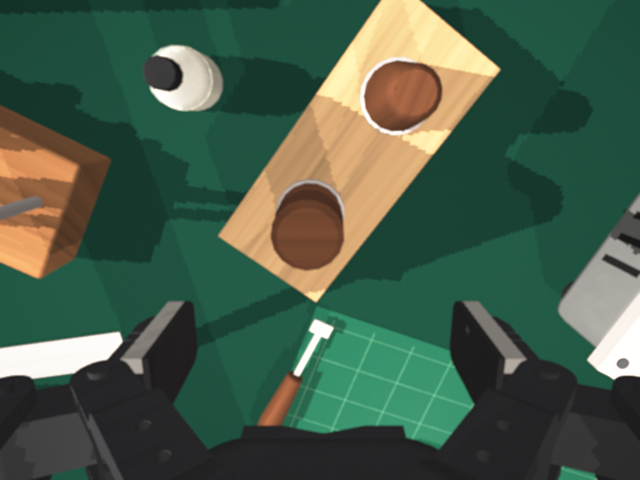

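Head top is at (308,234), the cone at (400,95) is well clear of the finger line, and the fingers will close left to right in the image.

Run:
```python
from h import *
d=np.load("w4.npz");K,M=d["K"],d["M"]; p=cv2.imread("pics/w4.png")
h=ray(K,M,(308,234),.121);print(h)
# cone flange for consistency and head flange
print(ray(K,M,(400,96),.058), ray(K,M,(310,214),.06))
for s in(1,-1): print(proj(K,M,h+s*.022*np.array([.345,-.938,0])), proj(K,M,h+s*.022*np.array([.938,.345,0])))
```

```text
[0.47933796 0.35762571 0.121     ]
[0.57419325 0.32779355 0.058     ] [0.47709491 0.35739311 0.06      ]
[345.82897272 233.94589504] [307.58957272 196.68475058]
[270.16308555 234.05411632] [308.39120393 269.56750001]
```

>>> send_rows:
  increments:
    - {"gripper": -1,"linear": [-0.002,0.008,0],"delta_rot": [0,0,0]}
    - {"gripper": -1,"linear": [-0.002,0.008,-0.04],"delta_rot": [0,0,0]}
    - {"gripper": -1,"linear": [-0.002,0.008,-0.08],"delta_rot": [0,0,0]}
    - {"gripper": -1,"linear": [-0.002,0.008,-0.11],"delta_rot": [0,0,0]}
    - {"gripper": -1,"linear": [-0.002,0.008,-0.134],"delta_rot": [0,0,0]}
    - {"gripper": -1,"linear": [-0.002,0.008,-0.134],"delta_rot": [0,0,0]}
    - {"gripper": -1,"linear": [-0.002,0.008,-0.134],"delta_rot": [0,0,0]}
  newtons: 80

```text
clock: 8.45
position: [0.48, 0.3586, 0.0857]
ee_rot: [-0.0, 0.985, 0.175, 0.0]
contact_force: [0.9, -0.2, -0.1]
width: 0.0852
gripper_force: 0.0
```

>>> send_rows:
  increments:
    - {"gripper": 1,"linear": [0,0,0],"delta_rot": [0,0,0]}
    - {"gripper": 1,"linear": [0,0,0],"delta_rot": [0,0,0]}
    - {"gripper": 1,"linear": [0,0,0],"delta_rot": [0,0,0]}
    - {"gripper": 1,"linear": [0,0,0],"delta_rot": [0,0,0]}
    - {"gripper": 1,"linear": [0,0,0],"delta_rot": [0,0,0]}
    - {"gripper": 1,"linear": [0,0,0],"delta_rot": [0,0,0]}

```text
clock: 9.05
position: [0.4806, 0.3592, 0.0871]
ee_rot: [-0.0, 0.984, 0.176, 0.002]
contact_force: [-0.7, 0.4, 5.8]
width: 0.0419
gripper_force: 82.4
```

>>> send_rows:
  increments:
    - {"gripper": 1,"linear": [0,0,0.02],"delta_rot": [0,0,0]}
    - {"gripper": 1,"linear": [0,0,0.05],"delta_rot": [0,0,0]}
    - {"gripper": 1,"linear": [0,0,0.08],"delta_rot": [0,0,0]}
    - {"gripper": 1,"linear": [0,0,0.12],"delta_rot": [0,0,0]}
    - {"gripper": 1,"linear": [0,0,0.15],"delta_rot": [0,0,0]}
    - {"gripper": 1,"linear": [0,0,0.15],"delta_rot": [0,0,0]}
    - {"gripper": 1,"linear": [0,0,0.15],"delta_rot": [0,0,0]}

```text
clock: 9.75
position: [0.4791, 0.3585, 0.2351]
ee_rot: [0.0, 0.984, 0.176, -0.0]
contact_force: [-0.4, -0.9, -2.2]
width: 0.0423
gripper_force: 81.9
```

Run:
```python
from h import *
s=get_state();print(s["position"],s["ee_rot"],s["clock"],s["width"])
out=[]
p,K,M=cam("wrist"); np.savez("w5.npz",K=K,M=M,t=s["position"]); cv2.imwrite("pics/w5.png",p)
print(proj(K,M,s["position"]+[0,0,.037]))
o=[cv2.resize(p[200:420,200:450],(455,400))]
for n in("scene","side"):
    q,K,M=cam(n); cv2.imwrite(f"pics/{n}5.png",q); u,v=proj(K,M,s["position"]-[0,0,.02]).astype(int); print(n,u,v)
    if n=="scene": o.append(cv2.resize(q[v-36:v+36,u-30:u+30],(333,400),interpolation=cv2.INTER_CUBIC))
cv2.imwrite("pics/c5.png",np.hstack(o))
```

```text
[0.4791171  0.35850249 0.23508321] [ 5.77084098e-05  9.84479333e-01  1.75500521e-01 -8.44777195e-05] 9.75 0.04226787076553857
[322.37132278 367.02819313]
scene 358 118
side 240 260
```

View pics/c5.png

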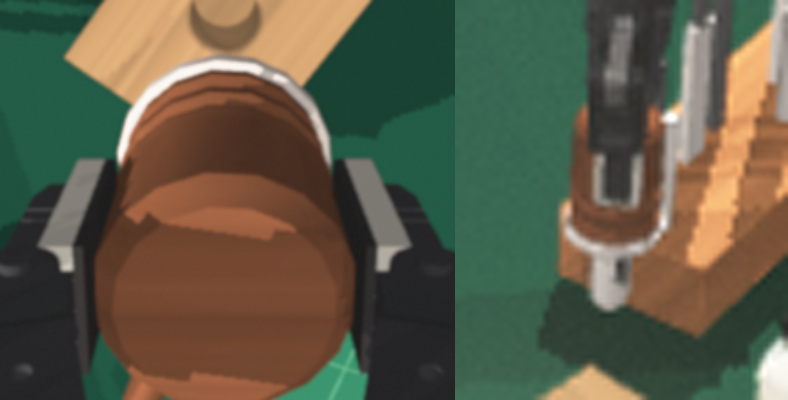

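The scene crop shows the shaft with its key right of centre, so the key is at about -0.74 rad. The keyway is at about -0.23, so it needs about +0.5 rad. Next, the head's axis in the hand.

```bash
cat > fit.py <<'E'
from h import *
from scipy.ndimage import map_coordinates, gaussian_filter
d=np.load("w5.npz");K,M,t=d["K"],d["M"],d["t"]
g=gaussian_filter(cv2.cvtColor(cv2.imread("pics/w5.png"),cv2.COLOR_BGR2GRAY).astype(float),.8)
ax=R.from_quat([.98446,.1756,0,0]).as_matrix()
def score(x,y,circs,th):
    s=0
    for r,z in circs:
        def pts(r):
            W=(ax@np.array([x+r*np.cos(th),y+r*np.sin(th),-z+0*th])).T+t
            c=K@(M[:3,:3].T@(W-M[:3,3]).T); return map_coordinates(g,[c[1]/c[2],c[0]/c[2]],order=1)
        s+=np.abs(pts(r+.0005)-pts(r-.0005)).mean()
    return s
G=[(x,y) for x in np.arange(-.008,.0061,.0005) for y in np.arange(-.003,.0031,.0005)]
for z in np.arange(-.037,-.0259,.001):
    th=np.linspace(-1,1,80)
    print("fl",round(z,3),np.round(max((score(x,y,[(.025,z),(.025,z+.006)],th),x,y) for x,y in G),4))
for z in (.03,.032,.034):
  for r in(.02,.021,.022,.023):
    th=np.linspace(0,2*np.pi,120); th=th[abs(np.sin(th))<.8]
    print("top",z,r,np.round(max((score(x,y,[(r,z)],th),x,y) for x,y in G),4))
E
python3 fit.py
```

```text
fl -0.037 [ 1.168383e+02 -7.000000e-03  1.500000e-03]
fl -0.036 [ 1.131559e+02 -6.500000e-03  1.500000e-03]
fl -0.035 [ 1.183543e+02 -6.500000e-03  1.500000e-03]
fl -0.034 [ 1.158591e+02 -6.000000e-03  1.500000e-03]
fl -0.033 [ 1.187165e+02 -6.000000e-03  1.500000e-03]
fl -0.032 [ 1.176574e+02 -5.500000e-03  1.500000e-03]
fl -0.031 [ 1.180463e+02 -5.500000e-03  1.500000e-03]
fl -0.03 [ 1.177342e+02 -5.000000e-03  1.500000e-03]
fl -0.029 [ 1.162749e+02 -5.000000e-03  1.500000e-03]
fl -0.028 [ 1.169362e+02 -4.500000e-03  1.500000e-03]
fl -0.027 [ 1.13434e+02 -4.50000e-03  1.50000e-03]
fl -0.026 [ 1.149888e+02 -4.000000e-03  1.000000e-03]
top 0.03 0.02 [ 2.11623e+01 -7.50000e-03  5.00000e-04]
top 0.03 0.021 [ 1.67088e+01 -2.00000e-03  0.00000e+00]
top 0.03 0.022 [ 2.00958e+01 -3.00000e-03  0.00000e+00]
top 0.03 0.023 [ 2.62239e+01 -4.50000e-03  0.00000e+00]
top 0.032 0.02 [ 2.1693e+01 -6.0000e-03  0.0000e+00]
top 0.032 0.021 [ 1.96021e+01 -1.50000e-03  5.00000e-04]
top 0.032 0.022 [ 1.76962e+01 -4.00000e-03  2.00000e-03]
top 0.032 0.023 [ 2.48355e+01 -3.50000e-03  5.00000e-04]
top 0.034 0.02 [ 1.89599e+01 -4.50000e-03 -1.50000e-03]
top 0.034 0.021 [ 2.33963e+01 -5.00000e-04  0.00000e+00]
top 0.034 0.022 [ 2.36273e+01 -2.00000e-03  0.00000e+00]
top 0.034 0.023 [ 1.91001e+01 -1.50000e-03  2.00000e-03]
```

>>> send_rows:
  increments:
    - {"gripper": 1,"linear": [0.01,-0.045,0],"delta_rot": [0,0,0.0625]}
    - {"gripper": 1,"linear": [0.02,-0.09,0],"delta_rot": [0,0,0.125]}
    - {"gripper": 1,"linear": [0.03,-0.135,0],"delta_rot": [0,0,0.1875]}
    - {"gripper": 1,"linear": [0.04,-0.18,0],"delta_rot": [0,0,0.25]}
    - {"gripper": 1,"linear": [0.05,-0.225,0],"delta_rot": [0,0,0.3125]}
    - {"gripper": 1,"linear": [0.06,-0.27,0],"delta_rot": [0,0,0.375]}
    - {"gripper": 1,"linear": [0.07,-0.31,0],"delta_rot": [0,0,0.4375]}
    - {"gripper": 1,"linear": [0.0793,-0.343,0],"delta_rot": [0,0,0.5]}

```text
clock: 10.7
position: [0.5581, 0.0133, 0.2335]
ee_rot: [-0.001, 0.91, 0.414, -0.002]
contact_force: [0.3, -0.7, -2.3]
width: 0.042
gripper_force: 82.4
```

>>> send_rows:
  increments:
    - {"gripper": 1,"linear": [0,0,0],"delta_rot": [0,0,0]}
    - {"gripper": 1,"linear": [0,0,0],"delta_rot": [0,0,0]}
    - {"gripper": 1,"linear": [0,0,-0.01],"delta_rot": [0,0,0]}
    - {"gripper": 1,"linear": [0,0,-0.02],"delta_rot": [0,0,0]}
    - {"gripper": 1,"linear": [0,0,-0.02],"delta_rot": [0,0,0]}
    - {"gripper": 1,"linear": [0,0,-0.02],"delta_rot": [0,0,0]}

```text
clock: 11.3
position: [0.5582, 0.0165, 0.2146]
ee_rot: [-0.0, 0.91, 0.414, -0.001]
contact_force: [0.5, -0.5, -2.0]
width: 0.0422
gripper_force: 82.5
```

Run:
```python
from h import *
s=get_state();print(s["position"],s["ee_rot"],s["clock"],s["width"],s["qpos"].round(2))
o=[]
for n in("scene","side"):
    q,K,M=cam(n); cv2.imwrite(f"pics/{n}6.png",q); c=proj(K,M,[.5557,.0094,.14]); u,v=c.astype(int); print(n,u,v)
    c=cv2.resize(q[v-36:v+36,u-36:u+36],(396,396),interpolation=cv2.INTER_CUBIC); o.append(c)
    # drawn: expected axis of the hub, nose to 40 mm above
    for z in(.123,.16):
        w=(proj(K,M,[.5557,.0094,z])-[u-36,v-36])*5.5; cv2.circle(c,tuple(w.astype(int).tolist()),3,(0,0,255),-1)
cv2.imwrite("pics/c6.png",np.hstack(o))
```

```text
[0.55824693 0.0165282  0.21464863] [-3.37205509e-04  9.10194415e-01  4.14180680e-01 -6.14017492e-04] 11.3 0.04219857441025948 [-0.09  0.26  1.57 -0.    1.31  0.62]
scene 319 229
side 315 215
```

View pics/c6.png

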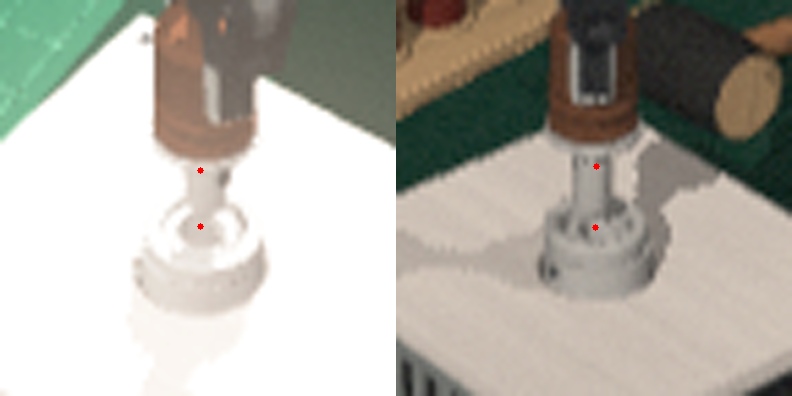

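The shaft hangs over the hub, about 2 mm off toward +x+y: side shaft at x=591 against hub 597, scene 204 against 200. Correcting, then descending gently.

>>> send_rows:
  increments:
    - {"gripper": 1,"linear": [-0.0014,-0.0014,-0.004],"delta_rot": [0,0,0]}
    - {"gripper": 1,"linear": [-0.0014,-0.0014,-0.008],"delta_rot": [0,0,0]}
    - {"gripper": 1,"linear": [-0.0014,-0.0014,-0.012],"delta_rot": [0,0,0]}
    - {"gripper": 1,"linear": [-0.0014,-0.0014,-0.015],"delta_rot": [0,0,0]}
    - {"gripper": 1,"linear": [-0.0014,-0.0014,-0.015],"delta_rot": [0,0,0]}

```text
clock: 11.9
position: [0.557, 0.0142, 0.1997]
ee_rot: [-0.0, 0.91, 0.414, -0.001]
contact_force: [0.1, 0.0, -3.3]
width: 0.042
gripper_force: 82.5
```

>>> send_rows:
  increments:
    - {"gripper": 1,"linear": [0,0,-0.002],"delta_rot": [0,0,0]}
    - {"gripper": 1,"linear": [0,0,-0.004],"delta_rot": [0,0,0]}
    - {"gripper": 1,"linear": [0,0,-0.004],"delta_rot": [0,0,0]}

```text
clock: 12.2
position: [0.5575, 0.014, 0.1962]
ee_rot: [0.0, 0.91, 0.414, -0.0]
contact_force: [-0.0, -1.0, -1.6]
width: 0.0422
gripper_force: 82.5
```

>>> send_rows:
  increments:
    - {"gripper": 1,"linear": [0,0,-0.003],"delta_rot": [0,0,0]}
    - {"gripper": 1,"linear": [0,0,-0.006],"delta_rot": [0,0,0]}
    - {"gripper": 1,"linear": [0,0,-0.009],"delta_rot": [0,0,0]}
    - {"gripper": 1,"linear": [0,0,-0.009],"delta_rot": [0,0,0]}

```text
clock: 12.6
position: [0.5574, 0.0139, 0.1868]
ee_rot: [0.0, 0.91, 0.414, -0.0]
contact_force: [1.2, -1.2, -4.4]
width: 0.0419
gripper_force: 82.3
```

>>> send_rows:
  increments:
    - {"gripper": 1,"linear": [0,0,-0.002],"delta_rot": [0,0,0]}
    - {"gripper": 1,"linear": [0,0,-0.004],"delta_rot": [0,0,0]}
    - {"gripper": 1,"linear": [0,0,-0.006],"delta_rot": [0,0,0]}
    - {"gripper": 1,"linear": [0,0,-0.007],"delta_rot": [0,0,0]}
    - {"gripper": 1,"linear": [0,0,-0.007],"delta_rot": [0,0,0]}

```text
clock: 13.1
position: [0.5576, 0.014, 0.1805]
ee_rot: [0.0, 0.91, 0.414, 0.0]
contact_force: [0.7, -2.8, 0.3]
width: 0.0425
gripper_force: 82.7
```

>>> send_rows:
  increments:
    - {"gripper": 1,"linear": [0,0,-0.001],"delta_rot": [0,0,0]}
    - {"gripper": 1,"linear": [0,0,-0.002],"delta_rot": [0,0,0]}
    - {"gripper": 1,"linear": [0,0,-0.002],"delta_rot": [0,0,0]}

```text
clock: 13.4
position: [0.5573, 0.0137, 0.178]
ee_rot: [0.0, 0.91, 0.414, -0.0]
contact_force: [0.0, -3.5, -2.0]
width: 0.042
gripper_force: 82.5
```

>>> send_rows:
  increments:
    - {"gripper": 1,"linear": [0,-0.0007,-0.001],"delta_rot": [0,0,0]}
    - {"gripper": 1,"linear": [0,-0.0007,-0.002],"delta_rot": [0,0,0]}
    - {"gripper": 1,"linear": [0,-0.0007,-0.003],"delta_rot": [0,0,0]}
    - {"gripper": 1,"linear": [0,-0.0007,-0.003],"delta_rot": [0,0,0]}

```text
clock: 13.8
position: [0.5571, 0.0134, 0.175]
ee_rot: [-0.0, 0.91, 0.414, -0.0]
contact_force: [-0.3, -3.1, 0.7]
width: 0.042
gripper_force: 82.6
```

>>> send_rows:
  increments:
    - {"gripper": 1,"linear": [0,-0.0005,-0.002],"delta_rot": [0,0,0]}
    - {"gripper": 1,"linear": [0,-0.0005,-0.004],"delta_rot": [0,0,0]}
    - {"gripper": 1,"linear": [0,-0.0005,-0.004],"delta_rot": [0,0,0]}

```text
clock: 14.1
position: [0.5573, 0.0131, 0.1709]
ee_rot: [-0.0, 0.91, 0.414, -0.0]
contact_force: [-0.4, -2.8, -1.3]
width: 0.0423
gripper_force: 82.6
```

>>> send_rows:
  increments:
    - {"gripper": 1,"linear": [0,0,-0.002],"delta_rot": [0,0,0]}
    - {"gripper": 1,"linear": [0,0,-0.004],"delta_rot": [0,0,0]}
    - {"gripper": 1,"linear": [0,0,-0.006],"delta_rot": [0,0,0]}
    - {"gripper": 1,"linear": [0,0,-0.007],"delta_rot": [0,0,0]}
    - {"gripper": 1,"linear": [0,0,-0.007],"delta_rot": [0,0,0]}

```text
clock: 14.6
position: [0.5575, 0.0131, 0.1652]
ee_rot: [0.0, 0.91, 0.414, 0.0]
contact_force: [-2.6, -3.3, 4.7]
width: 0.0422
gripper_force: 83.4
```

The spring is felt (about 7 N) at the expected height, so the key is in the keyway. Pressing on to seat the flange.

>>> send_rows:
  increments:
    - {"gripper": 1,"linear": [-0.0005,-0.0006,-0.002],"delta_rot": [0,0,0]}
    - {"gripper": 1,"linear": [-0.0005,-0.0006,-0.004],"delta_rot": [0,0,0]}
    - {"gripper": 1,"linear": [-0.0005,-0.0006,-0.005],"delta_rot": [0,0,0]}
    - {"gripper": 1,"linear": [-0.0005,-0.0006,-0.005],"delta_rot": [0,0,0]}
    - {"gripper": 1,"linear": [-0.0005,-0.0006,-0.005],"delta_rot": [0,0,0]}

```text
clock: 15.1
position: [0.5574, 0.0129, 0.1607]
ee_rot: [0.0, 0.911, 0.414, 0.001]
contact_force: [-1.7, -2.1, 6.7]
width: 0.0418
gripper_force: 83.7
```

>>> send_rows:
  increments:
    - {"gripper": 1,"linear": [0,0,-0.001],"delta_rot": [0,0,0]}
    - {"gripper": 1,"linear": [0,0,-0.002],"delta_rot": [0,0,0]}
    - {"gripper": 1,"linear": [0,0,-0.002],"delta_rot": [0,0,0]}
    - {"gripper": 1,"linear": [0,0,-0.002],"delta_rot": [0,0,0]}

```text
clock: 15.5
position: [0.5574, 0.0129, 0.1592]
ee_rot: [0.0, 0.91, 0.414, 0.001]
contact_force: [-2.0, -2.9, 9.0]
width: 0.0422
gripper_force: 84.0
```

>>> send_rows:
  increments:
    - {"gripper": 1,"linear": [0,0,-0.001],"delta_rot": [0,0,0]}
    - {"gripper": 1,"linear": [0,0,-0.001],"delta_rot": [0,0,0]}
    - {"gripper": 1,"linear": [0,0,-0.001],"delta_rot": [0,0,0]}

```text
clock: 15.8
position: [0.5574, 0.0129, 0.1591]
ee_rot: [0.0, 0.91, 0.414, 0.001]
contact_force: [-3.9, -2.2, 13.8]
width: 0.0424
gripper_force: 84.6
```

>>> send_rows:
  increments:
    - {"gripper": 1,"linear": [0,0,-0.001],"delta_rot": [0,0,0]}
    - {"gripper": 1,"linear": [0,0,-0.001],"delta_rot": [0,0,0]}
    - {"gripper": 1,"linear": [0,0,-0.001],"delta_rot": [0,0,0]}

```text
clock: 16.1
position: [0.5574, 0.0129, 0.1591]
ee_rot: [0.0, 0.91, 0.414, 0.002]
contact_force: [-5.5, -1.1, 18.6]
width: 0.0423
gripper_force: 85.2
```

Motion has stopped at 0.1591 with the force rising, 8 mm below spring contact, so the flange is seated. Letting it settle, then handing in.

>>> send_rows:
  increments:
    - {"gripper": 1,"linear": [0,0,-0.0005],"delta_rot": [0,0,0]}
    - {"gripper": 1,"linear": [0,0,-0.0005],"delta_rot": [0,0,0]}
    - {"gripper": 1,"linear": [0,0,-0.0005],"delta_rot": [0,0,0]}
    - {"gripper": 1,"linear": [0,0,-0.0005],"delta_rot": [0,0,0]}
    - {"gripper": 1,"linear": [0,0,-0.0005],"delta_rot": [0,0,0]}

```text
clock: 16.6
position: [0.5574, 0.0129, 0.159]
ee_rot: [0.001, 0.91, 0.414, 0.002]
contact_force: [-5.8, -2.5, 20.6]
width: 0.0422
gripper_force: 85.5
```

```bash
python3 -c "
from h import *
s=get_state();print(s['position'],s['contact_force'],s['gripper_force'])
print(sign_off())"
```

```text
[0.55740255 0.01291868 0.15903137] [-5.76012056 -2.48291143 20.62483015] 85.46266412053228
the job is handed in; nothing more can be done
None
```

I handed the job in at about 16.6 s: the ring is on the hub's shoulder and the grooved head is in the hub, still held (about 85 N grip) and pressed down (about 21 N at the wrist). I judge the key engaged and the flange seated from heights and forces, not a final picture, and the hand-in returned no verdict.

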